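# Latch the filter and hold the cover over its screw holes

### The job

In the open filter unit of the lens edger, first swing the orange latch down until it rests fully in its catch. Then pick up the grey cover plate by its handle and hold it level, hovering about 10 mm above the unit's flange, blue mark over blue mark and with its four holes centred over the threaded holes, so that a colleague can start the screws. Finish while still holding it there, steady and not resting on anything, and leave the other things on the counter where they are.

Things in the scene. Friction and masses are not known exactly. Their poses are not given: they have to be found in the camera images.
- housing: Fixed white filter unit of a lens edging machine, 190 (x) x 150 (y) x 70 mm high, with a grey flange on top around an open compartment 130 x 84 mm (centred), 20 mm deep. Origin: centre of its underside, on the counter; x runs along its length towards the end with the blue mark, z up.
- latch_hinge (a point): Axis of the latch's hinge, in the compartment at (-48, 0, 61) mm of the unit, axes as the unit's; the hinge line runs along the unit's y.
- latch (a joint): Angle of the orange latch, rad: 0 = lying level, hook resting in its catch (end stop); it grows as the free end swings up, to 1.5 at most; starts raised between 0.6 and 1.15. Closed, it points from the hinge along the unit's +x, its top 5 mm below the flange top. Friction (under 1 N at the free end) keeps it where it is left: push its upper face near the free end along the arc, down to the stop.
- latch_tip (a point): Middle of the free end of the orange latch, 95 mm from the hinge line. The latch is a flat bar 95 mm long, 24 mm wide and 8 mm thick (4 mm either side of the hinge line), with a small down-turned hook at this end.
- cover_grip (a point): Centre of the handle bar of the loose grey cover plate, 43 mm above the plate's underside; its axes are the plate's: x along the 180 mm length towards the end with the blue mark, z up. The black bar is 88 mm long (along x), 14 mm wide (y), 16 mm high, on two posts (between x = 32 and 44 mm either side), 29 mm clear above the plate.
- cover: The cover plate, 180 x 140 x 6 mm, about 0.35 kg, balanced under the bar's centre, lying handle up on the counter; origin at the centre of its underside, axes as cover_grip.
- cover_hole0 (a point): Centre of a 16 mm through hole of the cover, at its underside, at (-72, +54) mm of the plate's centre.
- thread0 (a point): Mouth of the 6 mm threaded hole (dark, in a 12 mm brass insert) belonging to cover_hole0, on the flange top, at (-72, +54) mm of the unit's centre.
- cover_hole1 (a point): Centre of a 16 mm through hole of the cover, at its underside, at (-72, -54) mm of the plate's centre.
- thread1 (a point): Mouth of the 6 mm threaded hole (dark, in a 12 mm brass insert) belonging to cover_hole1, on the flange top, at (-72, -54) mm of the unit's centre.
- cover_hole2 (a point): Centre of a 16 mm through hole of the cover, at its underside, at (+72, +38) mm of the plate's centre.
- thread2 (a point): Mouth of the 6 mm threaded hole (dark, in a 12 mm brass insert) belonging to cover_hole2, on the flange top, at (+72, +38) mm of the unit's centre.
- cover_hole3 (a point): Centre of a 16 mm through hole of the cover, at its underside, at (+72, -38) mm of the plate's centre.
- thread3 (a point): Mouth of the 6 mm threaded hole (dark, in a 12 mm brass insert) belonging to cover_hole3, on the flange top, at (+72, -38) mm of the unit's centre.
- pad_box: Bystander: white paper box of lens pads, 70 x 90 x 110 mm, origin under its centre.
- cleaner: Bystander: clear bottle with blue cap, 60 mm across, 150 mm high, origin under its centre.
- screw_dish: Bystander: small blue dish with thumbscrews, 90 x 70 x 25 mm, origin under its centre.
- glasses: Bystander: black spectacles, 120 mm wide, 36 mm high, temples towards the robot, origin under their middle.
Not all that is in view belongs to the job. Leave any green look-alike of the cover alone. Leave any red look-alike of the housing alone.

How it is judged:
By the outcome, as a careful person would: the job done as asked, in the order asked, and still so for the second after the job is handed in, while the arm keeps its last pose, push and grip.
It also fails if it takes over 56 s, if anything falls off the work surface, if the arm or the gripper's body presses on something with over 40 N, if the wrist force passes 120 N, or if a joint passes its speed limit or range.

### The arm

A 6-joint arm with a two-finger parallel gripper is mounted at the origin on the work surface. World frame = base frame: x ahead of the robot, y to its left, z up, the work surface at z = 0. Lengths are in m, angles in rad, forces in N, time in s.
With the tool pointing down it reaches from about 0.35 to 0.925 m from the base axis. Payload 6.4 kg.
Tool frame: the origin (TCP) lies on the front face of the gripper's body, between the roots of the fingers; the fingertips stand 97 mm ahead of it and the grasp point (between the pads) lies 78 mm ahead of it; z points along the fingers, x is the direction in which the jaws open and shut, and the axes are right-handed (so a half turn about z gives the same grasp; the last joint's range is limited). The gripper opens to 94 mm and grips with 3 to 60 N. Pads are 16 mm wide; open, the fingers measure 119 mm over their backs; the gripper's body (75 mm by 177 mm) begins 78 mm behind the grasp point.
Start: joints at [-1.281, 0.245, 1.558, -0, 1.339, -0.174], TCP at [0.291, -0.581, 0.303] pointing down, gripper open.
Joint ranges: [-3.13, 3.13], [-1.02, 2.26], [0.13, 2.54], [-0.95, 4.09], [0.21, 2.88], [-2.74, 2.74]. Speed limits (rad/s): [2.57, 2.57, 3.14, 3.14, 3.14, 3.14].

### API

Orientations are given as [roll, pitch, yaw] about the fixed x, y, z axes, in that order (R = Rz(yaw) Ry(pitch) Rx(roll)).
In Python, from plant import ctrl gives the robot as it stands. The module is installed in compiled form; this text tells all that it offers.
- The arm moves only by the tool move_arm, never from a script. Its argument "steps" is a list of rows, each an object with "xyz": the shift along the tool's x, y, z each as a share of 0.25 m, from -1 to 1, a list of three; "yaw": the turn about the tool's z as a share of pi/2 rad, from -1 to 1. A call has 1 to 8 rows; each row is the pose to reach, as a shift and turn from the pose commanded when the call began, along the tool's axes at that moment; what a row does not reach only later rows make up. A row lasts 1/8 s, in which the tool goes at most 62.5 mm and 10.7 degrees, less where a joint would pass 70% of its speed; a pose out of reach is approached as far as the arm can. A call with a number of a shift or a turn outside -1 to 1 is refused whole. A call with a gripper value outside its range is refused whole. "jaw" is the closure, from -1 (fully open) to 1 (shut), so that 0 is half open, set as the call begins (left out, the last holds). The fingers move at their own pace and stop on an object; "squeeze" is the grip in N (left out, the last holds). Time passes only in rows, so rows that repeat a pose let the fingers close. It gives the time, the measured TCP pose, the force and the opening at its end, in the units of the state.
- ctrl.state(): the state, without advancing time (a new reading comes with each control period).
- ctrl.snapshot(name): name is "scene" or "top"; returns a dict with "color" (480x640x3 uint8, red, green, blue), "range_z" (480x640 float32, m along the optical axis (not along the pixel's ray), 0 where there is no reading), "fx", "fy", "cx", "cy" (pixels), "extrinsics" (4x4, takes a point from camera to world coordinates). Camera axes: x right, y down, z forward; pixel columns grow to the right and rows downward; lengths in m; the calibration is good to about 2 mm. A picture is of the moment at which its call begins.
- ctrl.sign_off(): hands the job in, once; it reports no verdict.
The state is a dict: "clock": time; "q": joint angles; "joint_velocities": joint speeds; "effort": joint torques, N m; "position": TCP position; "orientation": TCP orientation; "contact_force": force on the tool from outside, world axes, zero at the start; "torque": the same for the moment, N m; "gripper_width": finger opening in m.
Only numpy, scipy, OpenCV 4.12 (cv2) and the standard library are available. Lean on these libraries where they do the work, as an engineer would, in place of code of your own. Each camera call takes 0.05 s, during which the arm holds its last target.

## Working session

There is one attempt and no reset: what is moved stays moved. The work goes in short steps, Python scripts to look and compute and a tool call to move; the robot and the scene stay as the last step left them, time stands still between calls to the robot, and variables do not carry over. Pictures are saved under pics/ and viewed, and the job is handed in when it is done.

Besides the shell and the picture viewer there is one more tool, called after "Request:" as name(argument=value, ...), one argument or row to a line, values as JSON. move_arm: Moves the arm, as the interface text tells. Its arguments: {"type":"object","properties":{"steps":{"type":"array","items":{"type":"object","properties":{"xyz":{"type":"array","items":{"type":"number"}},"yaw":{"type":"number"}}}},"jaw":{"type":"number"},"squeeze":{"type":"number"}},"required":["steps"]}

```bash
mkdir -p pics; cat > h.py <<'E'
import numpy as np,cv2
from plant import ctrl
def snap(n,tag):
    s=ctrl.snapshot(n); cv2.imwrite(f'pics/{tag}.png',s['color'][:,:,::-1]); np.savez(f'{tag}.npz',**s); return s
def pts(s):
    v,u=np.mgrid[:480,:640]; z=s['range_z']
    P=np.stack([(u-s['cx'])/s['fx']*z,(v-s['cy'])/s['fy']*z,z,np.ones_like(z)],-1)
    return (P@np.array(s['extrinsics']).T)[...,:3]
def ray(s,u,v,h):
    E=np.array(s['extrinsics']); d=E[:3,:3]@np.array([(u-s['cx'])/s['fx'],(v-s['cy'])/s['fy'],1]); o=E[:3,3]
    return o+d*(h-o[2])/d[2]
E
python3 - <<'E'
from h import *
for n in('scene','top'):
    s=snap(n,n+'0'); print(n,s['fx'],s['cx'],s['cy'],np.round(s['extrinsics'],3))
print(ctrl.state())
E
```

```text
scene 574.2599224312792 315.016612018311 230.7745746756835 [[-0.005  0.839 -0.544  1.423]
 [ 1.     0.004 -0.003  0.003]
 [-0.    -0.544 -0.839  1.471]
 [ 0.     0.     0.     1.   ]]
top 475.58320730433854 317.30077328127777 234.1801709342203 [[ 0.019 -0.997  0.075  0.41 ]
 [-1.    -0.018  0.019 -0.003]
 [-0.018 -0.075 -0.997  1.466]
 [ 0.     0.     0.     1.   ]]
{'clock': 0.1, 'q': array([-1.28113835e+00,  2.45709829e-01,  1.55887835e+00, -1.28209224e-05,
        1.33870056e+00, -1.74137730e-01]), 'joint_velocities': array([-0.00193154, -0.00104427, -0.0046012 ,  0.00089737,  0.00054004,
        0.00048784]), 'effort': array([ 2.29681937e-04, -4.16912377e+01, -3.15525806e+01,  6.86393352e-02,
        3.09673115e-02, -6.68437747e-05]), 'position': array([ 0.29064774, -0.58098003,  0.30168482]), 'orientation': array([-3.14131108e+00,  1.67259036e-03, -1.10699742e+00]), 'contact_force': array([-0.44879237,  0.87999842,  0.05399931]), 'torque': array([ 0.0454454 ,  0.00806304, -0.00923349]), 'gripper_width': 0.0941418481950297}
```

View pics/scene0.png

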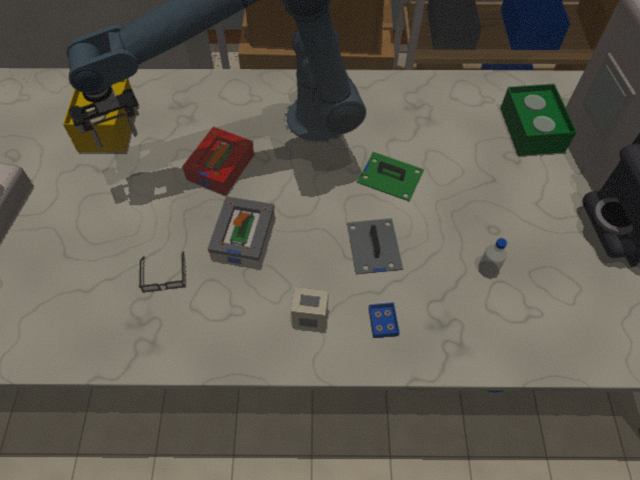

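View pics/top0.png

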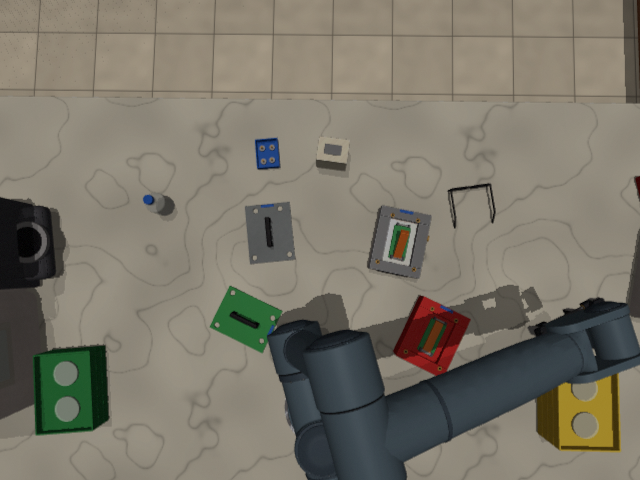

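Scene view: grey cover at (374,246) and green look-alike at (391,176). The unit with the grey flange is at (242,230), with a red look-alike at (218,160). In the top view the grey cover is at (270,233) and the unit at (400,241). I choose the grey cover and the grey-flanged unit, and check both in a close crop.

```bash
python3 - <<'E'
import cv2,numpy as np
t=cv2.imread('pics/top0.png'); s=cv2.imread('pics/scene0.png')
a=cv2.resize(t[195:285,235:440],None,fx=3.9,fy=3.9,interpolation=cv2.INTER_CUBIC)[:,:800]
b=cv2.resize(s[190:280,205:410],None,fx=3.9,fy=3.9,interpolation=cv2.INTER_CUBIC)[:,:800]
cv2.imwrite('pics/crop0.png',np.vstack([a,b])[:600]) if a.shape[0]*2<=600 else cv2.imwrite('pics/crop0.png',cv2.resize(np.vstack([a,b]),(680,596)))
E
```

```text
(no output)
```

View pics/crop0.png

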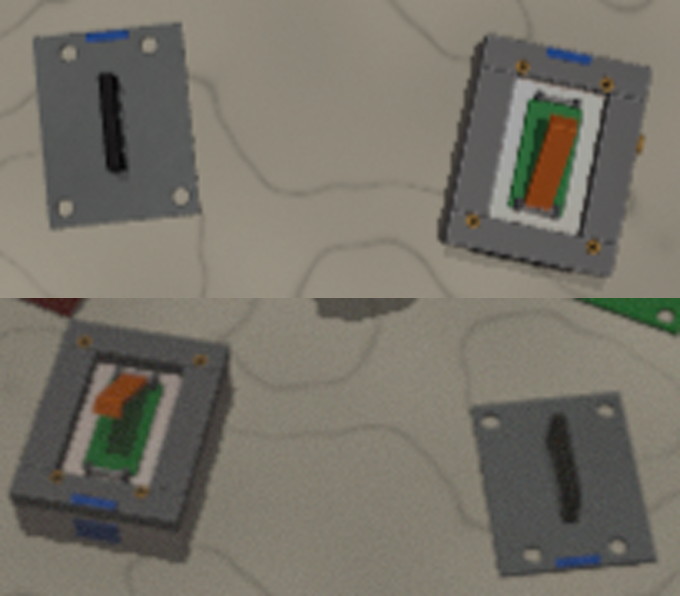

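The crops confirm both: the grey cover with four holes and its blue mark at the far end (+x world), and the grey-flanged unit with the orange latch raised. Now I measure them.

```bash
cat > meas.py <<'E'
from h import *
T=np.array([[-72,54],[-72,-54],[72,38],[72,-38]])/1000.
def fit(A,B): # B=R A+t
    a=A-A.mean(0);b=B-B.mean(0)
    th=np.arctan2((a[:,0]*b[:,1]-a[:,1]*b[:,0]).sum(),(a*b).sum())
    R=np.array([[np.cos(th),-np.sin(th)],[np.sin(th),np.cos(th)]]);t=B.mean(0)-R@A.mean(0)
    return th,t,np.linalg.norm(A@R.T+t-B,axis=1)
def brass(s,roi):
    hsv=cv2.cvtColor(s['color'],cv2.COLOR_RGB2HSV).astype(int)
    u0,v0,u1,v1=roi; m=np.zeros((480,640),np.uint8)
    H,S,V=hsv[...,0],hsv[...,1],hsv[...,2]
    m[v0:v1,u0:u1]=((H>8)&(H<24)&(S>70)&(V>60))[v0:v1,u0:u1]
    n,l,st,c=cv2.connectedComponentsWithStats(m,connectivity=8)
    w=[]
    for i in range(1,n):
        y,x=np.where(l==i); ww=S[y,x]-50.; w.append((st[i,4],(x*ww).sum()/ww.sum(),(y*ww).sum()/ww.sum()))
    return w
def housing(s,roi,pr=True):
    best=None
    import itertools
    L=[c for c in brass(s,roi) if 2<=c[0]<=40]
    for comb in itertools.permutations(L,4):
        B=np.array([ray(s,c[1],c[2],.07)[:2] for c in comb]); f=fit(T,B)
        if best is None or f[2].max()<best[2].max(): best=f+(comb,)
    return best
def orange(s,roi):
    hsv=cv2.cvtColor(s['color'],cv2.COLOR_RGB2HSV).astype(int);H,S,V=hsv[...,0],hsv[...,1],hsv[...,2]
    u0,v0,u1,v1=roi; m=np.zeros((480,640),np.uint8)
    m[v0:v1,u0:u1]=((H>3)&(H<16)&(S>150)&(V>60))[v0:v1,u0:u1]
    n,l,st,c=cv2.connectedComponentsWithStats(m,connectivity=8)
    return l==1+np.argmax(st[1:,4])
E
python3 - <<'E'
from meas import *
rois={'scene':(205,195,278,270),'top':(365,200,435,282)}
for n in rois:
    s=dict(np.load(n+'0.npz'))
    b=housing(s,rois[n]); print(n,'H',b[0],b[1],b[2]*1e3,[tuple(np.round(c,1)) for c in b[3]])
    P=pts(s); m=orange(s,rois[n]); R=np.array([[np.cos(b[0]),-np.sin(b[0])],[np.sin(b[0]),np.cos(b[0])]])
    Q=P[m]; L=np.c_[(Q[:,:2]-b[1])@R,Q[:,2]]*1e3
    L=L[Q[:,2]>.04]; L=L[np.argsort(L[:,0])]; print(n,'orange',len(L)); print(np.round(L[::max(1,len(L)//14)],0).tolist())
    # cover
    hsv=cv2.cvtColor(s['color'],cv2.COLOR_RGB2HSV).astype(int)
    r={'scene':(335,205,415,285),'top':(235,195,305,275)}[n]
    box=np.zeros((480,640),bool);box[r[1]:r[3],r[0]:r[2]]=1
    col=s['color'].astype(int); f=col[...,0]-col[...,2]
    g=(box&(f<8)).astype(np.uint8); g=cv2.morphologyEx(g,cv2.MORPH_OPEN,np.ones((3,3)))
    cs,_=cv2.findContours(g,cv2.RETR_CCOMP,cv2.CHAIN_APPROX_NONE)
    c=max(cs,key=cv2.contourArea); B=np.array([ray(s,*p[0],.006)[:2] for p in c]).astype(np.float32)
    print(n,'plate',cv2.minAreaRect(B),len(c))
    full=np.zeros((480,640),np.uint8);cv2.drawContours(full,[c],-1,1,-1)
    full=cv2.erode(full,np.ones((3,3)))
    hm=(full>0)&(f>=8); k,l,st,ce=cv2.connectedComponentsWithStats(hm.astype(np.uint8))
    hs=[]
    for i in range(1,k):
        if st[i,4]>=4: hs.append(ce[i]); 
    import itertools
    best=None
    for p in itertools.permutations(hs,4):
        BB=np.array([ray(s,*q,.004)[:2] for q in p]);ff=fit(T,BB)
        if best is None or ff[2].max()<best[2].max():best=ff+(p,)
    print(n,'C',len(hs),best and (best[0],best[1],best[2]*1e3,np.round(best[3],1).tolist()))
    dk=(full>0)&(hsv[...,2]<45); k,l,st,ce=cv2.connectedComponentsWithStats(dk.astype(np.uint8)); i=1+np.argmax(st[1:,4]); print('bar',st[i],ce[i]); 
    y,x=np.where(l==i); Bp=np.array([ray(s,a,b_,.051)[:2] for a,b_ in zip(x,y)]).astype(np.float32); print(cv2.minAreaRect(Bp)); print('depth bar z',np.percentile(P[l==i][:,2],[5,50,95]),np.median(P[l==i],0))
    print('plate z',np.median(P[(full>0)&~dk][:,2]))
E
```

```text
scene H -0.1916550514802324 [ 0.49623851 -0.21851727] [0.58110225 0.36576024 1.18364137 0.96101458] [(np.float64(12.0), np.float64(264.9), np.float64(208.2)), (np.float64(15.0), np.float64(230.0), np.float64(202.7)), (np.float64(13.0), np.float64(247.4), np.float64(248.3)), (np.float64(12.0), np.float64(221.5), np.float64(243.2))]
scene orange 105
[[-39.0, -7.0, 75.0], [-31.0, 14.0, 82.0], [-26.0, 7.0, 87.0], [-18.0, 13.0, 95.0], [-10.0, 12.0, 101.0], [-3.0, 0.0, 108.0], [3.0, 3.0, 112.0], [9.0, 11.0, 119.0], [15.0, 12.0, 117.0], [19.0, 11.0, 123.0], [23.0, 10.0, 128.0], [24.0, -2.0, 121.0], [26.0, 7.0, 121.0], [28.0, 13.0, 120.0], [29.0, -1.0, 124.0]]
scene plate ((0.5234565734863281, 0.17453181743621826), (0.18209978938102722, 0.13977551460266113), 6.495358943939209) 213
scene C 3 None
bar [370 226  10  32 135] [374.80740741 241.59259259]
((0.537939190864563, 0.1717495173215866), (0.10652679949998856, 0.016515463590621948), 7.6809868812561035)
depth bar z [0.00689007 0.04583762 0.05594857] [0.53169821 0.17331621 0.04583762]
plate z 0.007338921467287762
top H -0.19106912993115763 [ 
[... 328 characters left out ...]
1.0, 63.0], [-42.0, 1.0, 70.0], [-36.0, 2.0, 72.0], [-31.0, 5.0, 83.0], [-26.0, -7.0, 91.0], [-20.0, 9.0, 92.0], [-15.0, 10.0, 96.0], [-10.0, 12.0, 98.0], [-5.0, 3.0, 109.0], [0.0, 4.0, 111.0], [5.0, -6.0, 111.0], [10.0, -6.0, 123.0], [15.0, 5.0, 58.0], [21.0, -1.0, 123.0], [27.0, 11.0, 121.0]]
top plate ((0.5233961343765259, 0.17282339930534363), (0.1797132045030594, 0.13903984427452087), 7.016623497009277) 217
top C 3 None
bar [265 217   8  30 169] [268.29585799 231.57988166]
((0.5216690301895142, 0.17077167332172394), (0.0887410119175911, 0.017090730369091034), 6.693239212036133)
depth bar z [0.00838302 0.0490625  0.05461813] [0.52064681 0.17101355 0.0490625 ]
plate z 0.005028400041762415
```

```bash
cat > plan.py <<'E'
from meas import *
HT=np.array([.4975,-.2192]);HY=-.1913
CT=np.array([.5228,.1722]);CY=.118
def loc(x,y,T=HT,Y=HY): return T+np.array([np.cos(Y)*x-np.sin(Y)*y,np.sin(Y)*x+np.cos(Y)*y])
def to(targets,grasp=0.0,st=None):
    # targets: world [x,y,z_tcp,yaw]; prints cumulative shares from the present pose
    st=st or ctrl.state(); p=st['position'];y=st['orientation'][2]
    c,s=np.cos(y),np.sin(y)
    for t in targets:
        d=np.array(t[:3])-p; dy=(y-t[3]+np.pi)%(2*np.pi)-np.pi
        print([round(float(v),4) for v in (np.array([c*d[0]+s*d[1],s*d[0]-c*d[1],-d[2]])/.25)],'yaw',round(float(dy/(np.pi/2)),4))
E
python3 - <<'E'
from plan import *
R=np.array([[np.cos(HY),-np.sin(HY)],[np.sin(HY),np.cos(HY)]])
for n,r in{'scene':(205,195,278,270),'top':(365,200,435,282)}.items():
    s=dict(np.load(n+'0.npz'));P=pts(s);m=cv2.erode(orange(s,r).astype(np.uint8),np.ones((3,3)))>0
    Q=P[m];L=np.c_[(Q[:,:2]-HT)@R,Q[:,2]]*1e3;L=L[L[:,2]>60]
    l=cv2.fitLine(L[:,[0,2]].astype(np.float32),cv2.DIST_HUBER,0,.01,.01).ravel();th=np.arctan2(l[1],l[0]);print(n,len(L),th,l, 'offset from hinge',(l[3]-61)*np.cos(th)-(l[2]+48)*np.sin(th), L.max(0))
    f=s['range_z'];P2=P[(P[...,2]>.064)&(P[...,2]<.076)&(abs(P[...,0]-.5)<.1)&(abs(P[...,1]+.22)<.1)];print('flange z',np.median(P2[:,2]))
th=.73
rows=[]
for a in (th,): print('start contact centre',-48+84*np.cos(a)-4*np.sin(a)-8,61+84*np.sin(a)+4*np.cos(a))
x=loc(.004,0); to([[*x,.17+.097,HY-np.pi/2]])
E
```

```text
scene 54 1.0064188 [  0.53488994   0.8449217   97.06511    254.64026   ] offset from hinge -18.992432 [ 866.50513468  394.54162116 1470.71488147]
flange z 0.07067286909171466
top 147 0.7324865 [ 0.743514   0.6687204 -9.451852  99.44878  ] offset from hinge 2.809267 [ 25.75281469   9.13047939 127.8982325 ]
flange z 0.0693696601802255
start contact centre 3.927171256954324 119.9977469496901
[-0.9144, -1.4001, 0.1387] yaw 0.417
```

Request:
move_arm(
  steps=[
    {"xyz":[-0.1,-0.16,0],"yaw":0.05},
    {"xyz":[-0.2,-0.32,0],"yaw":0.1},
    {"xyz":[-0.32,-0.5,0],"yaw":0.17},
    {"xyz":[-0.45,-0.7,0.02],"yaw":0.24},
    {"xyz":[-0.55,-0.85,0.05],"yaw":0.3},
    {"xyz":[-0.62,-0.95,0.07],"yaw":0.36},
    {"xyz":[-0.65,-1.0,0.08],"yaw":0.417},
    {"xyz":[-0.65,-1.0,0.08],"yaw":0.417},
  ],
  jaw=1,
  squeeze=30,
)

```text
clock: 1.1
position: [0.4418, -0.3232, 0.282]
orientation: [3.141, 0.001, -1.759]
contact_force: [-0.5, -1.4, 0.5]
gripper_width: 0.0173
```

```bash
python3 - <<'E'
from plan import *
s=ctrl.state();print(s['clock'],s['position'],s['orientation'],s['contact_force'],s['gripper_width'])
to([[*loc(.004,0),.145+.097,HY-np.pi/2]])
E
```

```text
1.1 [ 0.44183613 -0.32320991  0.28202498] [ 3.14055518e+00  7.08140364e-04 -1.75915569e+00] [-0.48628317 -1.35417861  0.46830961] 0.01733716383064444
[-0.4503, -0.1568, 0.1601] yaw 0.0019
```

Request:
move_arm(
  steps=[
    {"xyz":[-0.12,-0.04,0],"yaw":0},
    {"xyz":[-0.25,-0.09,0],"yaw":0},
    {"xyz":[-0.37,-0.13,0.03],"yaw":0.002},
    {"xyz":[-0.45,-0.157,0.08],"yaw":0.002},
    {"xyz":[-0.45,-0.157,0.16],"yaw":0.002},
    {"xyz":[-0.45,-0.157,0.16],"yaw":0.002},
  ],
)

```text
clock: 1.85
position: [0.5007, -0.2212, 0.2411]
orientation: [3.138, 0.001, -1.764]
contact_force: [0.0, 0.2, 0.4]
gripper_width: 0.0006
```

```bash
python3 - <<'E'
from plan import *
s=ctrl.state();print(s['clock'],s['position'],s['orientation'],s['contact_force'],s['gripper_width'])
for a in np.linspace(.73,-.0,9): 
    print(round(a,2),end=' '); to([[*loc((-48+84*np.cos(a)-4*np.sin(a)-8)/1e3,0),(61+84*np.sin(a)+4*np.cos(a))/1e3+.097,HY-np.pi/2]])
for n in('scene','top'): 
    q=snap(n,n+'1')
t=cv2.imread('pics/scene1.png')[150:290,190:330];u=cv2.imread('pics/top1.png')[170:310,330:470]
cv2.imwrite('pics/c1.png',cv2.resize(np.hstack([t,u]),None,fx=2.8,fy=2.8))
E
```

```text
1.85 [ 0.50072307 -0.22121596  0.24105323] [ 3.13828005e+00  1.30600591e-03 -1.76442572e+00] [0.01679429 0.1830734  0.3917396 ] 0.0005749579893470969
0.73 [-0.0055, -0.0015, 0.0962] yaw -0.0015
0.64 [-0.0055, -0.022, 0.119] yaw -0.0015
0.55 [-0.0056, -0.0404, 0.1436] yaw -0.0015
0.46 [-0.0056, -0.0564, 0.1698] yaw -0.0015
0.36 [-0.0056, -0.07, 0.1973] yaw -0.0015
0.27 [-0.0057, -0.081, 0.226] yaw -0.0015
0.18 [-0.0057, -0.0893, 0.2555] yaw -0.0015
0.09 [-0.0057, -0.0949, 0.2857] yaw -0.0015
-0.0 [-0.0057, -0.0978, 0.3162] yaw -0.0015
```

View pics/c1.png

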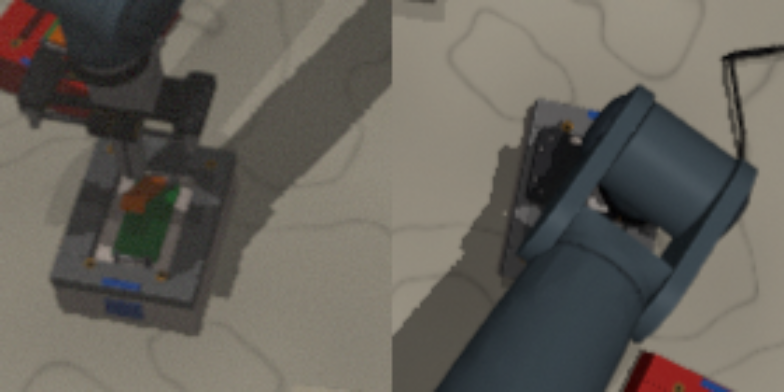

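Closed fingers sit just behind and above the orange latch (crop ~(145,190)), clear of the flange. I push along the arc.

Request:
move_arm(
  steps=[
    {"xyz":[-0.006,0,0.08],"yaw":0},
    {"xyz":[-0.006,-0.011,0.108],"yaw":0},
    {"xyz":[-0.006,-0.031,0.131],"yaw":0},
    {"xyz":[-0.006,-0.048,0.156],"yaw":0},
    {"xyz":[-0.006,-0.063,0.183],"yaw":0},
    {"xyz":[-0.006,-0.075,0.211],"yaw":0},
    {"xyz":[-0.006,-0.085,0.24],"yaw":0},
    {"xyz":[-0.006,-0.092,0.27],"yaw":0},
  ],
)

```text
clock: 2.95
position: [0.5247, -0.2242, 0.1748]
orientation: [-3.141, 0.0, -1.765]
contact_force: [0.1, -0.7, -0.4]
gripper_width: 0.0004
```

```bash
python3 - <<'E'
from plan import *
s=ctrl.state();print(s['clock'],s['position'],s['contact_force'],s['position'][2]-.097)
to([[*loc(.028,0),.065+.097,HY-np.pi/2]])
E
```

```text
2.95 [ 0.52471357 -0.22418377  0.17475519] [ 0.05907931 -0.6745259  -0.44136497] 0.07775518652567323
[0.0011, -0.0013, 0.051] yaw -0.0019
```

Request:
move_arm(
  steps=[
    {"xyz":[0,-0.002,0.015]},
    {"xyz":[0,-0.002,0.03]},
    {"xyz":[0,-0.002,0.042]},
    {"xyz":[0,-0.002,0.048]},
    {"xyz":[0,-0.002,0.052]},
    {"xyz":[0,-0.002,0.052]},
  ],
)

```text
schema error: expected keys xyz, yaw
```

Request:
move_arm(
  steps=[
    {"xyz":[0,-0.002,0.015],"yaw":0},
    {"xyz":[0,-0.002,0.03],"yaw":0},
    {"xyz":[0,-0.002,0.042],"yaw":0},
    {"xyz":[0,-0.002,0.048],"yaw":0},
    {"xyz":[0,-0.002,0.052],"yaw":0},
    {"xyz":[0,-0.002,0.052],"yaw":0},
  ],
)

```text
clock: 3.7
position: [0.5249, -0.2242, 0.1624]
orientation: [3.141, 0.0, -1.765]
contact_force: [-0.8, 0.4, 2.8]
gripper_width: -0.0
```

Request:
move_arm(
  steps=[
    {"xyz":[0,0,0.004],"yaw":0},
    {"xyz":[0,0,0.008],"yaw":0},
    {"xyz":[0,0,0.008],"yaw":0},
  ],
)

```text
clock: 4.08
position: [0.5251, -0.2243, 0.162]
orientation: [3.141, 0.0, -1.765]
contact_force: [-5.0, 4.1, 12.6]
gripper_width: 0.0003
```

The tip stops at 65 mm and force rises to 12.6 N, so the latch is on its end stop. I lift clear and look.

Request:
move_arm(
  steps=[
    {"xyz":[0,0,-0.04],"yaw":0},
    {"xyz":[0,0,-0.15],"yaw":0},
    {"xyz":[0,0,-0.3],"yaw":0},
    {"xyz":[-0.15,0,-0.45],"yaw":0},
    {"xyz":[-0.35,0,-0.5],"yaw":0},
    {"xyz":[-0.58,0,-0.5],"yaw":-0.05},
    {"xyz":[-0.8,0,-0.5],"yaw":-0.1},
    {"xyz":[-0.98,0,-0.5],"yaw":-0.15},
  ],
  jaw=-1,
)

```text
clock: 5.08
position: [0.5723, 0.0181, 0.2852]
orientation: [-3.141, -0.0, -1.526]
contact_force: [0.9, -0.2, -0.0]
gripper_width: 0.0773
```

```bash
python3 - <<'E'
from plan import *
s=ctrl.state();print(s['clock'],s['position'],s['orientation'],s['contact_force'],s['gripper_width'])
to([[*CT,.28,CY-np.pi/2],[*CT,.121,CY-np.pi/2]])
q=snap('scene','scene2');snap('top','top2')
t=cv2.imread('pics/scene2.png')[150:290,190:330];u=cv2.imread('pics/top2.png')[170:310,330:470]
cv2.imwrite('pics/c2.png',cv2.resize(np.hstack([t,u]),None,fx=2.8,fy=2.8))
E
```

```text
5.075 [0.57227696 0.01813375 0.28523678] [-3.14115340e+00 -9.61026097e-05 -1.52619852e+00] [ 0.89276512 -0.15507063 -0.03640848] 0.0772986776504231
[-0.6245, 0.1702, 0.0209] yaw -0.0467
[-0.6245, 0.1702, 0.6569] yaw -0.0467
```

View pics/c2.png

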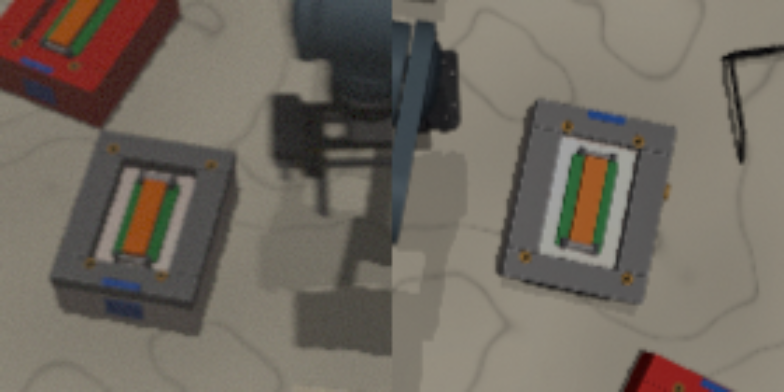

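The orange latch now lies flat in its catch in both views. I move above the cover.

Request:
move_arm(
  steps=[
    {"xyz":[-0.15,0.04,0],"yaw":-0.04},
    {"xyz":[-0.32,0.09,0],"yaw":-0.047},
    {"xyz":[-0.5,0.14,0],"yaw":-0.047},
    {"xyz":[-0.625,0.17,0.1],"yaw":-0.047},
    {"xyz":[-0.625,0.17,0.2],"yaw":-0.047},
    {"xyz":[-0.625,0.17,0.2],"yaw":-0.047},
  ],
)

```text
clock: 5.92
position: [0.5222, 0.1699, 0.2331]
orientation: [3.137, -0.0, -1.456]
contact_force: [-0.2, -0.1, 0.1]
gripper_width: 0.094
```

```bash
python3 - <<'E'
from plan import *
s=dict(np.load('top2.npz'));P=pts(s);m=cv2.erode(orange(s,(365,200,435,282)).astype(np.uint8),np.ones((3,3)))>0
print('latch top z mean',P[m][:,2].mean(),P[m][:,2].std())
for n,r in{'scene':(205,195,278,270),'top':(365,200,435,282)}.items():
    b=housing(dict(np.load(n+'2.npz')),r);print(n,b[:3])
# cover yaw+pos from holes, first pictures: bright spots inside rect
for n,r in{'scene':(335,205,415,285),'top':(235,195,305,275)}.items():
    s=dict(np.load(n+'0.npz'));f=s['color'].astype(float)[...,0]-s['color'].astype(float)[...,2]
    B=[]
    for t in T:
        p=loc(*t,CT,CY); E=np.linalg.inv(s['extrinsics'])@np.array([*p,.004,1]); u=s['fx']*E[0]/E[2]+s['cx'];v=s['fy']*E[1]/E[2]+s['cy']
        U,V=int(round(u)),int(round(v)); w=f[V-4:V+5,U-4:U+5]; bg=np.median(w);w=np.clip(w-bg-4,0,None); yy,xx=np.mgrid[V-4:V+5,U-4:U+5]
        B.append(ray(s,(xx*w).sum()/w.sum(),(yy*w).sum()/w.sum(),.003)[:2])
    print(n,'cover',fit(T,np.array(B)))
q=ctrl.state();print(q['clock'],q['position'],q['orientation'],q['gripper_width']);
snap('top','top3');snap('scene','scene3')
t=cv2.imread('pics/scene3.png')[170:300,310:450];u=cv2.imread('pics/top3.png')[170:300,210:350]
cv2.imwrite('pics/c3.png',cv2.resize(np.hstack([t,u]),None,fx=2.8,fy=2.8))
E
```

```text
latch top z mean 0.06436934475088164 0.003207599934293076
scene (np.float64(-0.19149180540995872), array([ 0.49632926, -0.21844694]), array([5.09850873e-04, 5.14072844e-05, 9.97057723e-04, 5.18894846e-04]))
top (np.float64(-0.1916153495451035), array([ 0.49847298, -0.2195729 ]), array([0.0004313 , 0.00031519, 0.00031768, 0.00040129]))
scene cover (np.float64(0.1227201006876705), array([0.52197208, 0.17426735]), array([0.00041051, 0.00047122, 0.00032887, 0.00033461]))
top cover (np.float64(0.11910049645361263), array([0.52272687, 0.17282013]), array([4.31942089e-05, 1.30713088e-04, 1.89321949e-04, 2.38721561e-04]))
5.925 [0.52217233 0.16989235 0.23307598] [ 3.13705991e+00 -2.42490287e-04 -1.45637044e+00] 0.09402350587458773
```

View pics/c3.png

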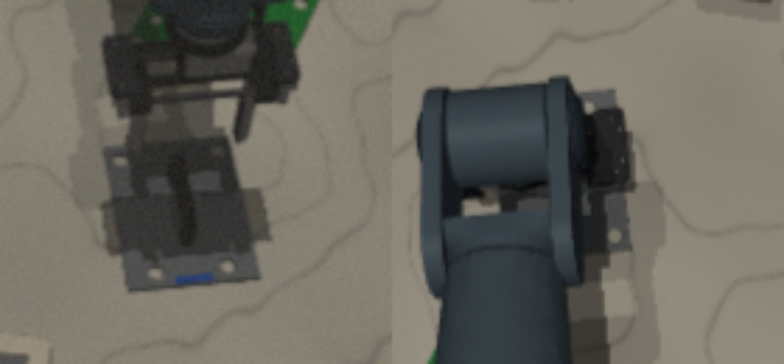

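```bash
python3 - <<'E'
from plan import *
to([[.5224,.1733,.15,.120-np.pi/2],[.5224,.1733,.121,.120-np.pi/2]])
E
```

```text
[-0.0147, 0.0041, 0.3431] yaw -0.0039
[-0.0147, 0.0041, 0.4591] yaw -0.0039
```

Request:
move_arm(
  steps=[
    {"xyz":[-0.015,0.004,0.08],"yaw":-0.004},
    {"xyz":[-0.015,0.004,0.18],"yaw":-0.004},
    {"xyz":[-0.015,0.004,0.28],"yaw":-0.004},
    {"xyz":[-0.015,0.004,0.36],"yaw":-0.004},
    {"xyz":[-0.015,0.004,0.42],"yaw":-0.004},
    {"xyz":[-0.015,0.004,0.459],"yaw":-0.004},
    {"xyz":[-0.015,0.004,0.459],"yaw":-0.004},
    {"xyz":[-0.015,0.004,0.459],"yaw":-0.004},
  ],
)

```text
clock: 7.02
position: [0.5225, 0.1741, 0.1212]
orientation: [-3.14, -0.0, -1.449]
contact_force: [0.0, 0.8, 0.2]
gripper_width: 0.0943
```

```bash
python3 - <<'E'
from plan import *
to([[.5224,.1733,.121,.120-np.pi/2]])
q=ctrl.state();print(q['position'],q['contact_force'])
snap('scene','scene4')
t=cv2.imread('pics/scene4.png')[170:300,310:450]
cv2.imwrite('pics/c4.png',cv2.resize(t,None,fx=4,fy=4))
E
```

```text
[0.0033, 0.0007, 0.0006] yaw 0.0008
[0.52247982 0.17413918 0.12116116] [0.0126839  0.83841641 0.1690197 ]
```

View pics/c4.png

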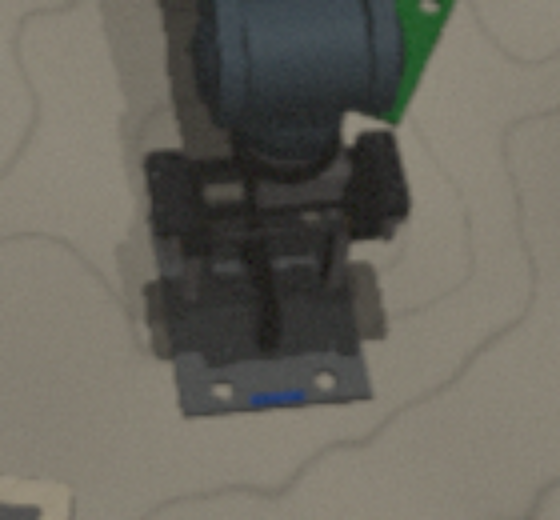

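The open jaws straddle the bar, which runs centrally between the fingers. Now I close them.

Request:
move_arm(
  steps=[
    {"xyz":[0.003,0,0],"yaw":0},
    {"xyz":[0.003,0,0],"yaw":0},
    {"xyz":[0.003,0,0],"yaw":0},
    {"xyz":[0.003,0,0],"yaw":0},
    {"xyz":[0.003,0,0],"yaw":0},
    {"xyz":[0.003,0,0],"yaw":0},
    {"xyz":[0.003,0,0],"yaw":0},
    {"xyz":[0.003,0,0],"yaw":0},
  ],
  jaw=1,
  squeeze=50,
)

```text
clock: 8.07
position: [0.522, 0.1734, 0.1204]
orientation: [-3.142, 0.0, -1.449]
contact_force: [-0.3, 0.4, 0.3]
gripper_width: 0.0174
```

Request:
move_arm(
  steps=[
    {"xyz":[0,0,0],"yaw":0},
    {"xyz":[0,0,-0.05],"yaw":0},
    {"xyz":[0,0,-0.12],"yaw":0},
    {"xyz":[0,0,-0.22],"yaw":0},
    {"xyz":[0,0,-0.32],"yaw":0},
    {"xyz":[0,0,-0.4],"yaw":0},
    {"xyz":[0,0,-0.44],"yaw":0},
    {"xyz":[0,0,-0.44],"yaw":0},
  ],
)

```text
clock: 9.07
position: [0.5223, 0.1734, 0.2314]
orientation: [-3.14, -0.0, -1.449]
contact_force: [-0.1, -0.4, -5.6]
gripper_width: 0.0136
```

```bash
python3 - <<'E'
from plan import *
q=ctrl.state();print(q['clock'],q['position'],q['orientation'],q['contact_force'],q['torque'],q['gripper_width'])
to([[*HT,.23,HY-np.pi/2]])
snap('scene','scene5');snap('top','top5')
E
```

```text
9.075 [0.52226678 0.1733941  0.23136943] [-3.13984589e+00 -3.39896111e-05 -1.44942736e+00] [-0.1188022  -0.41340039 -5.6366836 ] [0.04871376 0.00824102 0.05833139] 0.013573521562822275
[1.5468, 0.2885, 0.0055] yaw 0.1991
```

View pics/scene5.png

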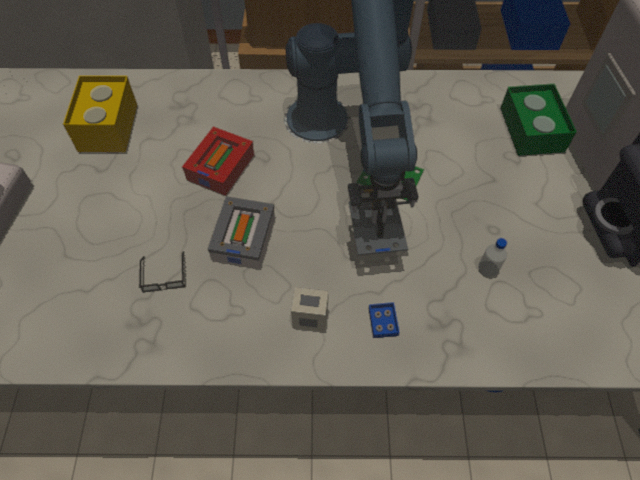

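The cover is lifted, level and gripped at 13.6 mm wide. Nothing else has moved. I carry it over.

Request:
move_arm(
  steps=[
    {"xyz":[0.05,0.01,0],"yaw":0},
    {"xyz":[0.15,0.03,0],"yaw":0.01},
    {"xyz":[0.28,0.05,0],"yaw":0.03},
    {"xyz":[0.42,0.08,0],"yaw":0.05},
    {"xyz":[0.56,0.105,0],"yaw":0.07},
    {"xyz":[0.7,0.13,0],"yaw":0.09},
    {"xyz":[0.83,0.155,0],"yaw":0.11},
    {"xyz":[0.95,0.18,0],"yaw":0.13},
  ],
)

```text
clock: 10.18
position: [0.5053, -0.0696, 0.2297]
orientation: [3.14, 0.0, -1.655]
contact_force: [-0.4, -0.3, -4.6]
gripper_width: 0.0134
```

```bash
python3 - <<'E'
from plan import *
to([[*HT,.231,HY-np.pi/2]])
E
```

```text
[0.5991, -0.0195, -0.0052] yaw 0.0679
```

Request:
move_arm(
  steps=[
    {"xyz":[0.1,0,0],"yaw":0.015},
    {"xyz":[0.21,-0.005,0],"yaw":0.03},
    {"xyz":[0.32,-0.01,0],"yaw":0.045},
    {"xyz":[0.43,-0.015,0],"yaw":0.06},
    {"xyz":[0.52,-0.02,0],"yaw":0.068},
    {"xyz":[0.58,-0.02,0],"yaw":0.068},
    {"xyz":[0.599,-0.02,0],"yaw":0.068},
    {"xyz":[0.599,-0.02,0],"yaw":0.068},
  ],
)

```text
clock: 11.18
position: [0.4986, -0.2173, 0.2302]
orientation: [3.141, 0.0, -1.76]
contact_force: [0.1, 0.7, -4.2]
gripper_width: 0.0134
```

```bash
python3 - <<'E'
from plan import *
q=ctrl.state();print(q['clock'],q['position'],q['orientation'],q['contact_force'],q['torque'],q['gripper_width'])
to([[*HT,.231,HY-np.pi/2]])
snap('scene','scene6');snap('top','top6')
t=cv2.imread('pics/scene6.png')[150:290,180:320];u=cv2.imread('pics/top6.png')[170:310,330:470]
cv2.imwrite('pics/c6.png',cv2.resize(np.hstack([t,u]),None,fx=2.8,fy=2.8,interpolation=cv2.INTER_CUBIC))
E
```

```text
11.175 [ 0.49862491 -0.21728487  0.23023923] [ 3.14122257e+00  4.77445061e-04 -1.76031171e+00] [ 0.1313377   0.6788667  -4.18117615] [ 0.06446179  0.02359304 -0.02082005] 0.013386742705840227
[0.0084, 0.003, -0.003] yaw 0.0011
```

View pics/c6.png

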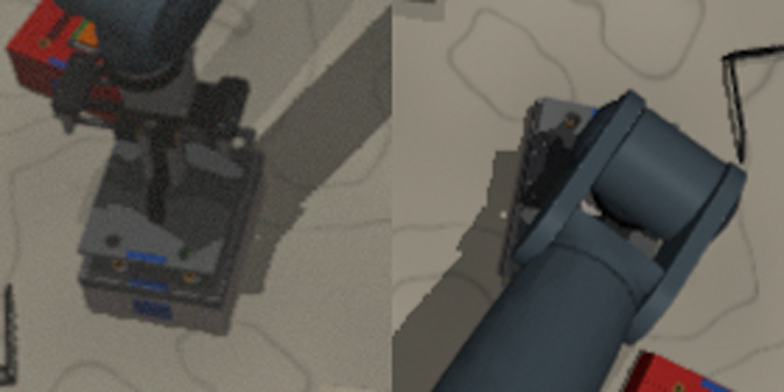

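The cover hovers over the unit with the blue marks on the same side. I lower it to the hover height with small corrections.

Request:
move_arm(
  steps=[
    {"xyz":[0.004,0.002,0.02],"yaw":0.001},
    {"xyz":[0.008,0.003,0.05],"yaw":0.001},
    {"xyz":[0.008,0.003,0.08],"yaw":0.001},
    {"xyz":[0.008,0.003,0.105],"yaw":0.001},
    {"xyz":[0.008,0.003,0.116],"yaw":0.001},
    {"xyz":[0.008,0.003,0.116],"yaw":0.001},
    {"xyz":[0.008,0.003,0.116],"yaw":0.001},
    {"xyz":[0.008,0.003,0.116],"yaw":0.001},
  ],
)

```text
clock: 12.28
position: [0.4977, -0.2194, 0.2017]
orientation: [-3.141, -0.0, -1.762]
contact_force: [-0.2, -0.0, -5.2]
gripper_width: 0.0133
```

```bash
python3 - <<'E'
from plan import *
q=ctrl.state();print(q['clock'],q['position'],q['orientation'],q['contact_force'],q['gripper_width'])
to([[*HT,.2004,HY-np.pi/2]])
s=snap('scene','scene7');snap('top','top7')
P=pts(s)
t=cv2.imread('pics/scene7.png')[185:285,190:290]
cv2.imwrite('pics/c7.png',cv2.resize(t,None,fx=6,fy=6,interpolation=cv2.INTER_CUBIC))
u=cv2.imread('pics/top7.png')[190:290,350:450]
cv2.imwrite('pics/c7t.png',cv2.resize(u,None,fx=6,fy=6,interpolation=cv2.INTER_CUBIC))
R=np.array([[np.cos(HY),-np.sin(HY)],[np.sin(HY),np.cos(HY)]])
L=np.concatenate([(P[...,:2]-HT)@R,P[...,2:]],-1)
for x0,x1 in((-.085,-.045),(.05,.085)):
  for y0,y1 in((-.065,-.03),(-.02,.02),(.03,.065)):
    m=(L[...,0]>x0)&(L[...,0]<x1)&(L[...,1]>y0)&(L[...,1]<y1)&(L[...,2]<.1)&(L[...,2]>.06); print(x0,y0,m.sum(),np.median(L[m][:,2]) if m.any() else None)
E
```

```text
12.275 [ 0.49772981 -0.21940272  0.20171945] [-3.14106225e+00 -2.50986927e-04 -1.76200586e+00] [-0.1781317  -0.03638792 -5.1706038 ] 0.013270515562559924
[-0.0006, 0.0011, 0.0053] yaw 0.0001
-0.085 -0.065 8 0.08690663158175937
-0.085 -0.02 33 0.08860203622865592
-0.085 0.03 60 0.08675504315552862
0.05 -0.065 137 0.0882030785142558
0.05 -0.02 151 0.08882130117879394
0.05 0.03 130 0.08833022458239037
```

View pics/c7.png

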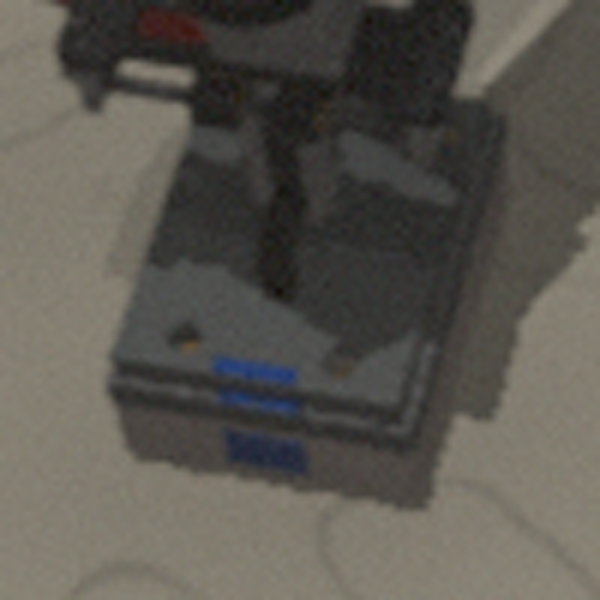

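View pics/c7t.png

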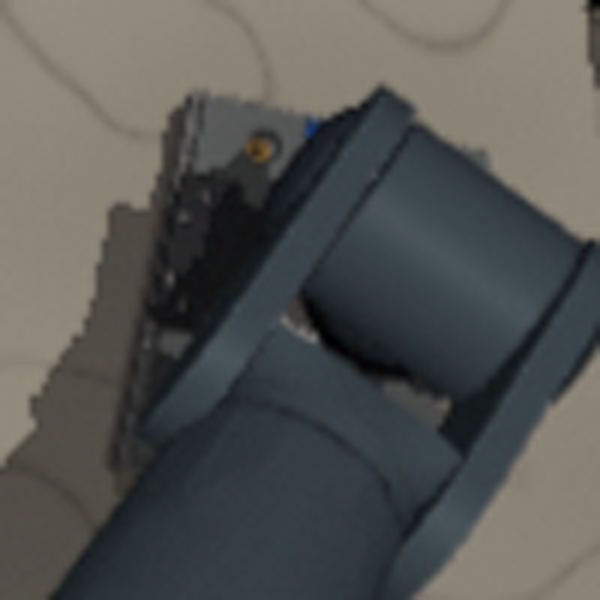

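```bash
python3 - <<'E'
from plan import *
s=dict(np.load('scene7.npz'));t=dict(np.load('top7.npz'))
def proj(s,p):
    E=np.linalg.inv(s['extrinsics'])@np.array([*p,1]);return s['fx']*E[0]/E[2]+s['cx'],s['fy']*E[1]/E[2]+s['cy']
# per-view housing pose (cancels calibration)
HS=(np.array([.4963,-.2185]),-.1916);HTp=(np.array([.49847,-.2196]),-.1915)
for nm,im,(T0,Y0),(cu,cv_) in(('scene',s,HS,(190,185)),('top',t,HTp,(350,190))):
    img=cv2.cvtColor(np.ascontiguousarray(im['color'][cv_:cv_+100,cu:cu+100,::-1]),cv2.COLOR_BGR2BGRA)[:,:,:3]
    img=cv2.convertScaleAbs(cv2.resize(img,None,fx=6,fy=6,interpolation=cv2.INTER_CUBIC),alpha=1.5)
    f=lambda p:tuple(int(round((a-b+.5)*6)) for a,b in zip(proj(im,p),(cu,cv_)))
    c=[f([*loc(x,y,T0,Y0),.0873]) for x,y in((.09,.07),(.09,-.07),(-.09,-.07),(-.09,.07))]
    cv2.polylines(img,[np.array(c)],True,(0,255,255),1)
    for q in T:
        for z,r in((.0873,.008),(.07,.006)):
            pl=[f([*loc(q[0]+r*np.cos(a),q[1]+r*np.sin(a),T0,Y0),z]) for a in np.linspace(0,6.28,24)]
            cv2.polylines(img,[np.array(pl)],True,(0,255,0) if r>.007 else (255,0,255),1)
    cv2.imwrite(f'pics/o_{nm}.png',img)
E
```

```text
(no output)
```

View pics/o_scene.png

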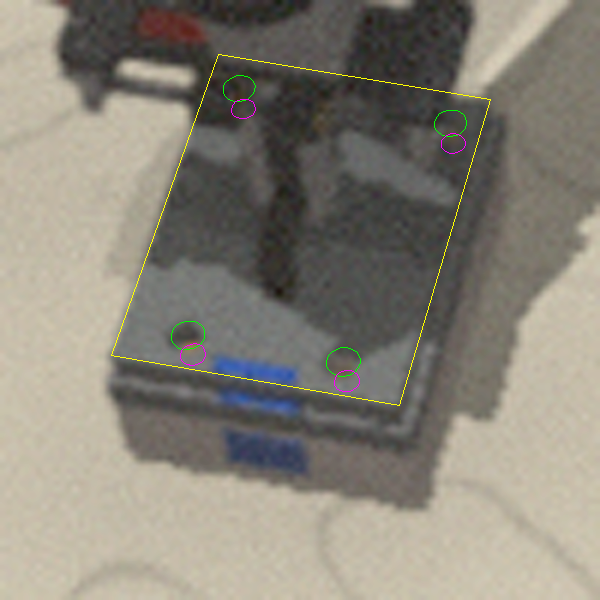

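View pics/o_top.png

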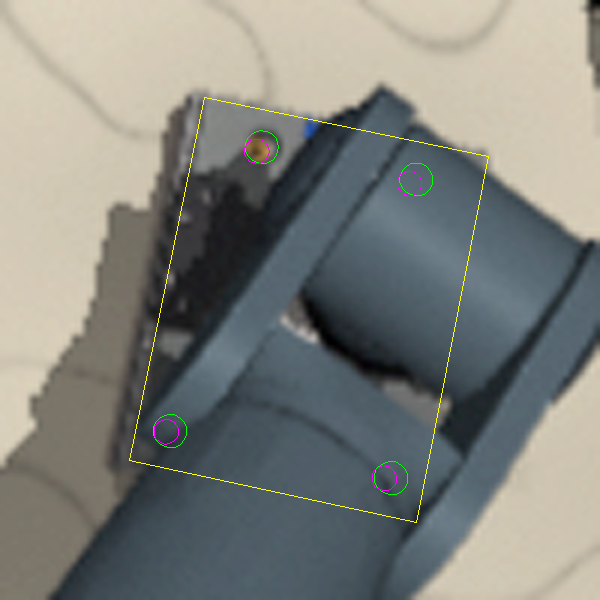

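```bash
cat > blue.py <<'E'
from plan import *
def blue(s,roi,h,T0,Y0):
    c=s['color'].astype(float);w=np.clip(c[...,2]-c[...,0]-25,0,None);m=np.zeros_like(w);u0,v0,u1,v1=roi;m[v0:v1,u0:u1]=w[v0:v1,u0:u1]
    k,l,st,ce=cv2.connectedComponentsWithStats((m>12).astype(np.uint8),connectivity=4)
    R=np.array([[np.cos(Y0),-np.sin(Y0)],[np.sin(Y0),np.cos(Y0)]])
    for i in range(1,k):
        if st[i,4]<6: continue
        y,x=np.where(l==i);W=m[y,x];u,v=(x*W).sum()/W.sum(),(y*W).sum()/W.sum()
        print(st[i].tolist(),round(u,2),round(v,2),'local mm',[np.round((ray(s,u,v,hh)[:2]-T0)@R*1e3,2).tolist() for hh in h])
E
python3 - <<'E'
from blue import *
L=lambda n:dict(np.load(n+'.npz'))
print('scene0 cover');blue(L('scene0'),(335,205,415,285),[.006],np.array([.52197,.17427]),.1215)
print('scene0 flange');blue(L('scene0'),(200,195,278,275),[.07],np.array([.4963,-.2185]),-.1916)
print('scene7');blue(L('scene7'),(200,235,270,270),[.0863,.0873,.0883,.07],np.array([.4963,-.2185]),-.1916)
E
```

```text
scene0 cover
[373, 268, 13, 3, 32] 378.92 268.96 local mm [[83.77, 0.28]]
scene0 flange
[227, 249, 13, 5, 31] 232.56 250.98 local mm [[89.96, -0.36]]
scene7
[226, 245, 13, 4, 33] 232.18 246.29 local mm [[84.34, -1.02], [84.91, -0.73], [85.47, -0.45], [75.12, -5.68]]
[233, 252, 6, 2, 8] 235.95 252.13 local mm [[100.79, 14.6], [101.35, 14.87], [101.9, 15.15], [91.77, 10.13]]
```

Same-view blue-mark comparison says the plate sits about +1 mm in x and −1 mm in y of the unit, and about 1.3 mm too high. I make a small trim and let it settle.

Request:
move_arm(
  steps=[
    {"xyz":[-0.0012,0.0014,0.003],"yaw":0},
    {"xyz":[-0.0025,0.003,0.005],"yaw":0},
    {"xyz":[-0.0025,0.003,0.005],"yaw":0},
    {"xyz":[-0.0025,0.003,0.005],"yaw":0},
    {"xyz":[-0.0025,0.003,0.005],"yaw":0},
    {"xyz":[-0.0025,0.003,0.005],"yaw":0},
    {"xyz":[-0.0025,0.003,0.005],"yaw":0},
    {"xyz":[-0.0025,0.003,0.005],"yaw":0},
  ],
)

```text
clock: 13.38
position: [0.497, -0.2186, 0.2002]
orientation: [3.142, -0.0, -1.762]
contact_force: [0.0, 0.7, -4.2]
gripper_width: 0.0136
```

```bash
python3 - <<'E'
from blue import *
q=ctrl.state();print(q['clock'],q['position'],q['orientation'],q['contact_force'],q['gripper_width'])
to([[*HT,.2004,HY-np.pi/2]])
s=snap('scene','scene8');snap('top','top8')
blue(s,(200,235,270,270),[.0863,.0873],np.array([.4963,-.2185]),-.1916)
P=pts(s);R=np.array([[np.cos(HY),-np.sin(HY)],[np.sin(HY),np.cos(HY)]])
L=np.concatenate([(P[...,:2]-HT)@R,P[...,2:]],-1);m=(L[...,0]>.03)&(L[...,0]<.085)&(abs(L[...,1])<.065)&(L[...,2]<.1)&(L[...,2]>.06)
A=L[m];C=np.linalg.lstsq(np.c_[A[:,:2],np.ones(len(A))],A[:,2],rcond=None)[0];print('median z',np.median(A[:,2]),'tilt',C)
t=cv2.imread('pics/scene8.png');cv2.imwrite('pics/c8.png',np.hstack([cv2.resize(t[120:340,100:320],(400,400)),cv2.resize(cv2.imread('pics/top8.png')[190:290,350:450],(400,400),interpolation=cv2.INTER_CUBIC)]))
E
```

```text
13.375 [ 0.4969599  -0.21856862  0.20016014] [ 3.14157865e+00 -6.88635108e-06 -1.76206083e+00] [ 0.00818644  0.65895971 -4.22449099] 0.013593199532747704
[0.0021, -0.0026, -0.001] yaw 0.0
[226, 245, 14, 4, 33] 232.48 246.39 local mm [[84.49, -0.09], [85.06, 0.19]]
[227, 251, 13, 3, 18] 233.59 251.65 local mm [[100.56, 7.65], [101.12, 7.93]]
median z 0.08681706333444228 tilt [-0.05958806  0.00294976  0.08943598]
```

View pics/c8.png

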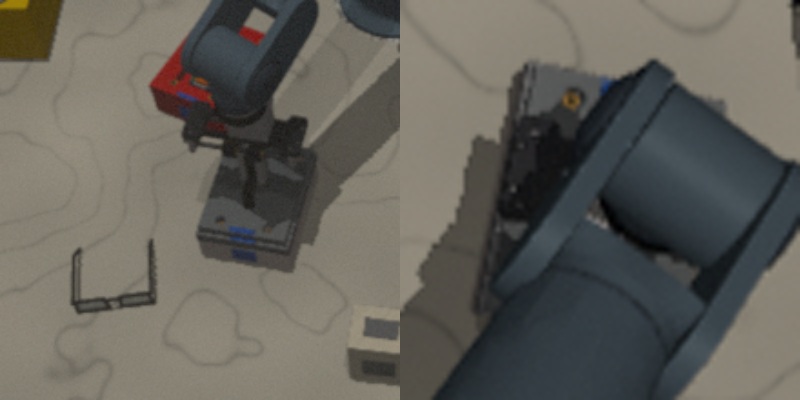

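View pics/scene8.png

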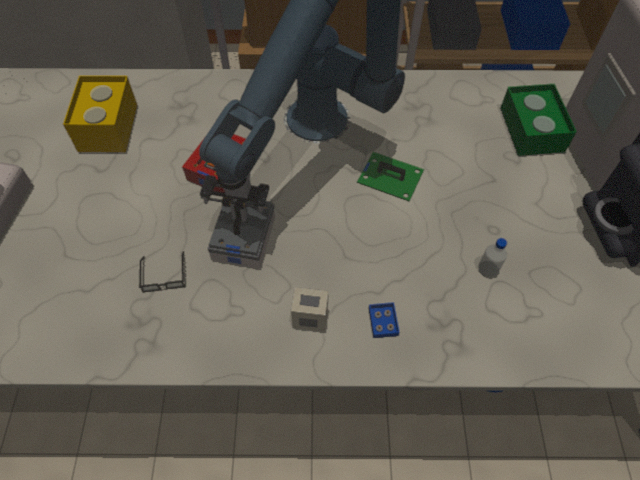

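```bash
python3 - <<'E'
from plan import *
R=np.array([[np.cos(HY),-np.sin(HY)],[np.sin(HY),np.cos(HY)]])
for n in('scene7','scene8','top8','scene0'):
    s=dict(np.load(n+'.npz'));P=pts(s);L=np.concatenate([(P[...,:2]-HT)@R,P[...,2:]],-1)
    for x in(-.08,-.06,-.04,.02,.05,.07):
        o=[]
        for y in (-.055,0.02,.055):
            m=(abs(L[...,0]-x)<.01)&(abs(L[...,1]-y)<.012)&(L[...,2]>.066)&(L[...,2]<.1);o.append((int(m.sum()),round(float(np.mean(L[m][:,2]))*1e3,1),round(float(np.std(L[m][:,2]))*1e3,1)) if m.any() else None)
        print(n,x,o)
E
```

```text
scene7 -0.08 [None, (9, 88.4, 2.4), (32, 81.6, 9.0)]
scene7 -0.06 [(1, 81.2, 0.0), (21, 87.3, 3.7), (19, 86.6, 3.1)]
scene7 -0.04 [(38, 88.2, 2.8), (45, 89.0, 3.4), (40, 88.6, 3.0)]
scene7 0.02 [(52, 88.7, 3.2), (47, 88.4, 3.5), (50, 88.6, 3.0)]
scene7 0.05 [(51, 88.9, 4.1), (50, 88.1, 2.9), (52, 88.5, 3.4)]
scene7 0.07 [(55, 86.6, 5.3), (53, 88.6, 3.5), (47, 88.5, 3.2)]
scene8 -0.08 [None, (14, 88.8, 2.8), (27, 81.5, 7.7)]
scene8 -0.06 [(1, 79.9, 0.0), (23, 85.7, 2.8), (21, 86.9, 3.2)]
scene8 -0.04 [(42, 85.8, 3.3), (39, 86.7, 2.8), (44, 86.5, 3.3)]
scene8 0.02 [(49, 87.1, 3.2), (46, 86.3, 3.7), (52, 87.3, 3.3)]
scene8 0.05 [(48, 86.6, 2.9), (54, 86.8, 3.3), (48, 86.6, 3.1)]
scene8 0.07 [(53, 86.6, 4.9), (46, 86.8, 3.8), (49, 87.3, 3.5)]
top8 -0.08 [None, None, (11, 84.5, 2.5)]
top8 -0.06 [None, None, (4, 87.1, 1.5)]
top8 -0.04 [(26, 85.7, 3.1), None, (22, 84.9, 3.8)]
top8 0.02 [None, None, None]
top8 0.05 [None, (4, 83.0, 1.3), (19, 85.3, 3.3)]
top8 0.07 [None, (26, 82.5, 6.2), (55, 84.9, 2.9)]
scene0 -0.08 [(41, 72.0, 2.8), (40, 70.9, 3.0), (43, 71.8, 3.0)]
scene0 -0.06 [(45, 72.3, 2.6), (19, 71.5, 3.5), (41, 71.4, 3.0)]
scene0 -0.04 [(45, 71.7, 3.2), (17, 72.6, 5.4), (35, 71.4, 2.8)]
scene0 0.02 [(40, 71.3, 2.7), None, (46, 71.3, 3.0)]
scene0 0.05 [(44, 72.1, 3.1), (6, 67.8, 0.9), (44, 71.1, 2.4)]
scene0 0.07 [(48, 72.1, 3.2), (33, 72.2, 3.4), (45, 71.7, 2.8)]
```

The plate is level to within depth noise, about 9–10 mm above the flange. The blue-mark residual is about 1 mm or less. I sign off while holding.

```bash
python3 - <<'E'
from plan import *
q=ctrl.state();print(q['clock'],q['position'],np.abs(q['joint_velocities']).max(),q['gripper_width'])
print(ctrl.sign_off())
E
```

```text
13.475 [ 0.49698226 -0.21854677  0.20014944] 0.002859631236491087 0.013828620807969363
the job is handed in; nothing more can be done
None
```

I pushed the orange latch down to its stop, then picked up the grey cover by its handle. It was hovering over the unit, blue mark over blue mark, when I handed in the job at 13.5 s of the 56 s allowed. No verdict was reported.

- **Latch:** the fingertips stopped at 65 mm and the contact force rose to 12.6 N. Both camera views then showed the latch lying flat, with its top at about 64 mm by depth.
- **Hover height:** the gap to the flange was about 9–10 mm. That is 9.1 mm from scene-camera depth, and 9.8 mm from both top-camera depth and the arm's own position.
- **Level and steady:** depth readings across the plate agreed within noise, so it looked level. One rough plane fit suggested a 0.06 tilt. I put that down to points at the plate's edges and holes, because the patch-by-patch depths did not show it.
- **Hole alignment:** comparing the blue marks in the scene view put the plate about 1 mm off along the unit's length and about 0.2 mm off across it.
- **Disagreement:** the two cameras placed the unit about 2 mm apart, which is within the stated calibration, so I used the mean. The arm hid most of the holes from above, so only one could be checked there, and its thread was visible inside it.
- **Other items:** none of the objects on the counter appeared to have moved in the last scene picture.

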